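# Hold the gilded arrow finial level over the drip tray for lacquering

## Task

Draw the finial with the golden arrowhead out of the sloping drying rack by its steel bar, without anything touching the freshly gilded head, turn it level and hold it lengthwise over the drip tray, about 20 cm up, with both its ends within the tray's outline as seen from above, so that it can be lacquered there. Finish while still holding it raised and still in the gripper; leave the other two finials in the rack and everything else on the bench undisturbed.

Things in the scene. Friction and masses are not known exactly. Their poses are not given: they have to be found in the camera images.
- arrow: the finial to hold: dark steel bar 12 mm square and 260 mm long from its foot; origin at the centre of the foot face, own z along the bar towards the head, own y level while it stands in the rack. Then a golden cone, 42 mm across at its base (z 260) and pointed at z 320 mm: do not touch it. 0.21 to 0.42 kg, centre of mass about 145 mm from the foot. Starts in any of the rack's three sockets
- arrow_grip (a point): point on the arrow finial's bar, on its centre line 125 mm from the foot: a good place to grip, near the centre of mass; bare bar 12 mm wide, 75 mm clear of the socket's mouth and 100 mm short of the rail
- arrow_tip (a point): the point of the golden arrowhead, on the centre line 320 mm from the foot
- rack: fixed drying rack: steel plate 210 x 310 x 8 mm, origin under its centre, z up. Three grey square sockets at y = -90, 0, 90 mm slope 45 degrees, mouths and heads leaning to the rack's -x (roughly to the robot); 15.5 mm wide inside, 50 mm deep along the slope, inner floor centred at x = 80, z = 35 mm. Bars slide out along their own length; they reach 262 mm above the bench
- rack_rail (a point): middle of the rack's level round rail, 10 mm thick, 290 mm long along the rack's y, 185 mm above the bench. The bars lie on it, touching it 225 mm from their feet. A 12 mm post carries each end
- tray: fixed aluminium drip tray, empty, 380 (own x) x 200 (own y) mm, 30 mm high, origin at the centre of its underside; lies flat, sometimes left and sometimes right of the rack
- ball: another finial, in the rack: dark bar 12 mm square and 260 mm long from its foot; origin at the centre of the foot face, own z along the bar towards the head, own y level while it stands in the rack. Black ball 40 mm across as head, overall 295 mm. Leave it in place
- disc: another finial, in the rack: dark bar 12 mm square and 260 mm long from its foot; origin at the centre of the foot face, own z along the bar towards the head, own y level while it stands in the rack. Upright copper disc 44 mm across and 8 mm thick as head, overall 302 mm. Leave it in place
- spraycan: spray can, blue label, 66 mm across, 190 mm high, origin under its centre; stands at the right side of the bench; leave alone
- tin: tin with a steel lid, 90 mm across, 100 mm high, origin under its centre; stands at the left side of the bench; leave alone
- tape: yellow roll of tape lying flat behind, 76 mm across, 24 mm high, origin under its centre; leave alone
- mallet: hammer lying at the left side of the bench; leave alone
- offcut: pink foam offcut 110 x 80 mm, 120 mm high, origin under its centre, at the right side of the bench; leave alone

How it is judged:
By the outcome, as a careful person would: the job done as asked, in the order asked, and still so for the second after the job is handed in, while the arm keeps its last pose, push and grip.
It also fails if it takes over 48 s, if anything falls off the work surface, if the arm or the gripper's body presses on something with over 40 N, if the wrist force passes 120 N, or if a joint passes its speed limit or range.

## Robot

A 6-joint arm with a two-finger parallel gripper is mounted at the origin on the work surface. World frame = base frame: x ahead of the robot, y to its left, z up, the work surface at z = 0. Lengths are in m, angles in degrees, forces in N, time in s.
With the tool pointing down it reaches from about 0.375 to 0.9 m from the base axis. Payload 3.1 kg.
Tool frame: the origin (TCP) lies on the centre line of the jaws, within the pads' length; the fingertips stand 14 mm ahead of it and the grasp point (between the pads) lies 5 mm behind it (bot.tips_ahead is the distance from the TCP to the fingertips, in m); z points along the fingers, y is the line along which they close (so a half turn about z gives the same grasp; the last joint's range is limited). The gripper opens to 87 mm and grips with 3 to 60 N. Pads are 19 mm wide; open, the fingers measure 117 mm over their backs; the gripper's body (75 mm by 190 mm) begins 51 mm behind the grasp point.
Start: joints at [54.288, 30.224, 82.088, -0, 67.689, -10.227], TCP at [0.269, 0.564, 0.237] pointing down, gripper open.
Joint ranges: [-176.69, 176.69], [-43.24, 126.21], [12.49, 139.97], [-82, 262], [0, 151.66], [-163.58, 163.58]. Speed limits (degrees/s): [159.86, 159.86, 180, 180, 180, 180].

## Interface

Orientations are given as a 3x3 rotation matrix whose columns are the frame's x, y, z axes.
In Python, from rig import bot gives the robot as it stands.
- The arm moves only by the tool play_rows, never from a script. Its argument "moves" is a list that holds one entry, the list of rows, each a list of 6 numbers: the shift along the tool's x, y, z in mm, then the turn, a rotation vector about the tool's x, y, z in rad. A call has 1 to 5 rows; each row shifts and turns the commanded pose from where the row before left it, along the tool's axes as they then stand; what a row does not reach is not made up. A row lasts 1/10 s, in which the tool goes at most 50 mm and 8.59 degrees, less where a joint would pass 70% of its speed; a pose out of reach is approached as far as the arm can. A call with a gripper value outside its range is refused whole. "fingers" is the opening, from -1 (shut) to 1 (fully open), set as the call begins (left out, the last holds). The fingers move at their own pace and stop on an object; the grip force is fixed at half the most. Time passes only in rows, so rows that do not move let the fingers close. It gives the time, the measured TCP pose, the force, the opening and the grip force at its end, in the units of the state.
- bot.read_state(): the state, without advancing time (a new reading comes with each control period).
- bot.capture(name): name is "scene" or "top" or "wrist"; returns a dict with "image" (400x640x3 uint8, blue, green, red), "fx", "fy", "cx", "cy" (pixels), "R" (3x3) and "t" (3): a world point X has camera coordinates R X + t. Camera axes: x right, y down, z forward; pixel columns grow to the right and rows downward; lengths in m; the calibration is good to about 2 mm. A picture is of the moment at which its call begins. There is no depth.
- bot.hand_in(): hands the job in; it is judged then, once.
Trained networks look in a picture, given as the dict that the camera call returned (one of the last four; its "shot" number tells which), for a name from the list of things; names that differ only in an ending like _2 or _b are one class to them, and where a whole thing is asked for, a point or a joint stands for the part that bears it (a point fixed in the world has none). Each returns a list of dicts, best first, with "confidence" (0 to 1); they miss things now and then, are a little off and sometimes report something else, mostly with a low value. They report only what shows in the picture. A call takes as long as a camera call.
- bot.search_frame(picture, query): "centre" ([column, row] in pixels, amid what is visible of it).
- bot.silhouettes(picture, query): "pixels" (400x640 bool, what is visible of it) and "centre" ([column, row] in pixels, amid what is visible of it).
- bot.pinpoint(picture, query): "centre" ([column, row] in pixels: a listed point, or the origin of a listed thing).
The state is a dict: "time_s": time; "joint_positions": joint angles; "qvel": joint speeds; "tau": joint torques, N m; "position": TCP position; "tcp_rot": TCP orientation; "force": force on the tool from outside, world axes, zero at the start; "moment": the same for the moment, N m; "opening": opening from 0.0 (shut) to 1.0 (fully open); "grasp_force": force on a finger pad.
Only numpy, scipy, OpenCV 4.12 (cv2) and the standard library are available. Lean on these libraries where they do the work, as an engineer would, in place of code of your own. Each camera call takes 0.05 s, during which the arm holds its last target. There are 200 camera calls.

## Working session

There is one attempt and no reset: what is moved stays moved. The work goes in short steps, Python scripts to look and compute and a tool call to move; the robot and the scene stay as the last step left them, time stands still between calls to the robot, and variables do not carry over. Pictures are saved under pics/ and viewed, at most 10 in all, crops included, and the job is handed in when it is done.

Besides the shell and the picture viewer there is one more tool, called after "Call:" as name(argument=value, ...), one argument or row to a line, values as JSON. play_rows: Moves the arm, as the interface text tells. Its arguments: {"type":"object","properties":{"moves":{"type":"array","items":{"type":"array","items":{"type":"array","items":{"type":"number"}}}},"fingers":{"type":"number"}},"required":["moves"]}

```bash
mkdir -p pics; ls; cat > h.py <<'E'
import numpy as np, cv2
from rig import bot
def ray(p,uv):
    R=np.array(p["R"]);t=np.array(p["t"])
    d=R.T@np.array([(uv[0]-p["cx"])/p["fx"],(uv[1]-p["cy"])/p["fy"],1]); return -R.T@t,d/np.linalg.norm(d)
def atz(p,uv,z):
    o,d=ray(p,uv); return o+d*(z-o[2])/d[2]
def tri(obs):
    A=np.zeros((3,3));b=np.zeros(3)
    for p,uv in obs:
        o,d=ray(p,uv);M=np.eye(3)-np.outer(d,d);A+=M;b+=M@o
    X=np.linalg.solve(A,b);res=[np.linalg.norm((np.eye(3)-np.outer(d,d))@(X-o)) for o,d in [ray(*q) for q in obs]]
    return X,res
def proj(p,X):
    c=np.array(p["R"])@X+np.array(p["t"]);return [p["fx"]*c[0]/c[2]+p["cx"],p["fy"]*c[1]/c[2]+p["cy"]]
E
python3 - <<'E'
from h import *
np.set_printoptions(precision=4,suppress=True)
s=bot.capture("scene");t=bot.capture("top")
cv2.imwrite("pics/s.png",s["image"]);cv2.imwrite("pics/t.png",t["image"])
for q in ["arrow_grip","arrow_tip","arrow","rack","rack_rail","tray","ball","disc","spraycan","tin","offcut","mallet","tape"]:
    a=bot.pinpoint(s,q);b=bot.pinpoint(t,q)
    f=lambda L:[(np.round(x["centre"],1).tolist(),round(x["confidence"],2)) for x in L[:2]]
    print(q,f(a),f(b), *(tri([(s,a[0]["centre"]),(t,b[0]["centre"])]) if a and b else []))
E
```

```text
pics
arrow_grip [([388.2, 242.7], 0.76)] [([259.1, 232.6], 0.77), ([264.8, 221.5], 0.65)] [0.5283 0.2345 0.1312] [np.float64(0.0009737279681812538), np.float64(0.0009737279681813337)]
arrow_tip [([429.5, 192.9], 0.88)] [([254.2, 268.9], 0.56)] [0.3816 0.2387 0.2554] [np.float64(0.0012330494710414664), np.float64(0.0012330494710414838)]
arrow [([271.9, 268.9], 0.51)] [([266.3, 220.9], 0.48)] [0.714  0.1338 0.0459] [np.float64(0.14720084172892461), np.float64(0.14720084172892473)]
rack [([382.1, 265.4], 0.77), ([303.1, 189.5], 0.66)] [([259.2, 237.6], 0.86), ([251.3, 267.0], 0.34)] [0.5336 0.2442 0.0169] [np.float64(0.006750414190118404), np.float64(0.006750414190118433)]
rack_rail [([412.1, 218.4], 0.76)] [([260.0, 255.0], 0.68)] [0.4358 0.2322 0.1746] [np.float64(0.0042594409678898435), np.float64(0.004259440967889751)]
tray [([303.4, 188.6], 0.84)] [([376.1, 231.9], 0.67)] [ 0.5162 -0.2212 -0.0108] [np.float64(0.004215191432970827), np.float64(0.004215191432970802)]
ball [([381.7, 292.3], 0.58)] [([240.5, 219.3], 0.76)] [0.6106 0.3144 0.0327] [np.float64(0.00556367837158903), np.flo
[... 331 characters left out ...]
]
tin [([461.5, 360.1], 0.87), ([274.9, 267.0], 0.3)] [([179.9, 233.8], 0.69)] [ 0.5739  0.5763 -0.002 ] [np.float64(0.0028715663253718908), np.float64(0.0028715663253716774)]
offcut [([249.7, 146.0], 0.82)] [([462.3, 215.5], 0.87), ([181.5, 279.3], 0.31)] [ 0.551  -0.5771 -0.0015] [np.float64(0.0071993228440778495), np.float64(0.0071993228440778495)]
mallet [([493.6, 319.9], 0.79), ([429.1, 193.8], 0.58)] [([178.8, 279.4], 0.62), ([239.5, 218.6], 0.17)] [ 0.3952  0.5739 -0.0098] [np.float64(0.00833640473504041), np.float64(0.00833640473504008)]
tape [([273.4, 268.1], 0.65)] [([309.6, 170.0], 0.52)] [ 0.8085  0.022  -0.0018] [np.float64(0.007407746987500836), np.float64(0.00740774698750061)]
```

View pics/s.png

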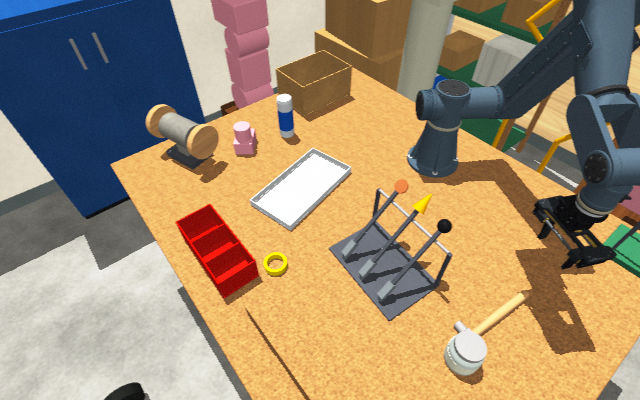

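View pics/t.png

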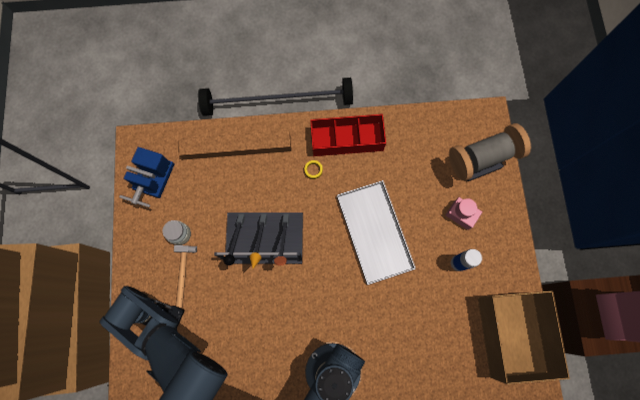

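The pictures show the arrow in the middle socket (tip at about 425,203 in scene and 254,262 in top). The ball is to its left, the disc to its right, and the tray lies right of the rack, turned about 20°.

```bash
cat >> h.py <<'E'
from scipy.spatial.transform import Rotation as Ro
np.set_printoptions(precision=4,suppress=True)
def st():
    s=bot.read_state(); return s,np.array(s["position"]),np.array(s["tcp_rot"]).reshape(3,3)
def delta(P,Rt):
    s,p,R=st(); print("t",s["time_s"],"pos",p,"shift mm",R.T@(np.array(P)-p)*1000,"rotvec",Ro.from_matrix(R.T@Rt).as_rotvec(),"q",np.round(s["joint_positions"],1))
def frame(z,y):
    y=y-z*(z@y);y/=np.linalg.norm(y);return np.stack([np.cross(y,z),y,z],1)
E
python3 - <<'E'
from h import *
print([x for x in dir(bot) if x[0]!='_'])
t=bot.capture("top");s=bot.capture("scene")
m=bot.silhouettes(t,"tray")[0]["pixels"].astype(np.uint8)
c=cv2.findContours(m,0,1)[0];c=max(c,key=cv2.contourArea)
W=np.array([atz(t,q,0.03)[:2] for q in c[:,0]])
r=cv2.minAreaRect((W*1000).astype(np.float32));print("tray",r,cv2.boxPoints(r))
for q in ["ball","disc"]:
    print(q,tri([(p,bot.pinpoint(p,q)[0]["centre"]) for p in (s,t)]))
for p in (s,t): print("foot px",proj(p,np.array([.605,.224,.035])),"tip",proj(p,np.array([.379,.237,.262])))
S,p,R=st();print(R)
yaw=np.radians(-3.3); x=np.array([np.cos(yaw),np.sin(yaw),0]);b=(-x+[0,0,1])/2**.5; a=(-x-[0,0,1])/2**.5
ry=np.array([-x[1],x[0],0])
for sg in (1,-1):
    Rt=frame(a,sg*ry); delta(np.array([.528,.2335,.135])-.15*a,Rt);print(Rt)
E
```

```text
['PlanningError', 'capture', 'hand_in', 'pinpoint', 'read_state', 'search_frame', 'silhouettes', 'tips_ahead']
tray ((519.3070678710938, -213.37188720703125), (379.0583801269531, 201.89060974121094), 13.450973510742188) [[ 311.4956 -159.2826]
 [ 358.458  -355.6352]
 [ 727.1185 -267.4612]
 [ 680.1561  -71.1086]]
ball (array([0.6107, 0.3138, 0.0351]), [np.float64(0.007788074952258432), np.float64(0.00778807495225844)])
disc (array([0.597 , 0.1354, 0.0235]), [np.float64(0.0015434019312170384), np.float64(0.0015434019312169224)])
foot px [np.float64(364.19697139195733), np.float64(270.8121642383237)] tip [np.float64(430.5628761330035), np.float64(190.67926777664886)]
foot px [np.float64(264.0493007196112), np.float64(217.89979702508086)] tip [np.float64(254.7349969234147), np.float64(269.23189482513885)]
[[-0.9027  0.4303 -0.    ]
 [ 0.4303  0.9027 -0.    ]
 [ 0.     -0.     -1.    ]]
t 1.75 pos [0.2689 0.5642 0.2366] shift mm [-474.4146 -146.9585   -4.5261] rotvec [ 0.152   0.7753 -0.367 ] q [ 54.3  30.2  82.1   0.   67.7 -10.2]
[[-0.7059  0.0576 -0.7059]
 [ 0.0407  0.9983  0.0407]
 [ 0.7071  0.     -0.7071]]
t 1.75 pos [0.2689 0.5642 0.2366] shift mm [-474.4146 -146.9585   -4.5261] rotvec [ 1.0624 -0.2083  2.5651] q [ 54.3  30.2  82.1   0.   67.7 -10.2]
[[ 0.7059 -0.0576 -0.7059]
 [-0.0407 -0.9983  0.0407]
 [-0.7071 -0.     -0.7071]]
```

Call:
play_rows(
  moves=[
    [[0,0,-50,0,0,0],[0,0,-50,0,0,0],[0,0,-50,0,0,0],[-40,-12,0,0,0,0],[-45,-14,0,0,0,0]],
  ],
  fingers=0,
)

```text
time_s: 2.25
position: [0.3345, 0.5051, 0.3893]
tcp_rot: [[-0.904, 0.427, 0.004], [0.427, 0.904, 0.004], [-0.002, 0.006, -1.0]]
force: [0.7, 0.2, -1.5]
opening: 0.63
grasp_force: 0.0
```

Call:
play_rows(
  moves=[
    [[-45,-14,0,0,0,0],[-45,-14,0,0,0,0],[-45,-14,0,0,0,0],[-45,-14,0,0,0,0],[-45,-14,0,0,0,0]],
  ],
)

```text
time_s: 2.75
position: [0.5085, 0.3427, 0.3867]
tcp_rot: [[-0.903, 0.43, 0.0], [0.43, 0.903, 0.0], [-0.0, 0.0, -1.0]]
force: [0.9, -0.1, 1.1]
opening: 0.498
grasp_force: 0.0
```

Call:
play_rows(
  moves=[
    [[-45,-14,0,0,0,0],[-45,-14,0,0,0,0],[-45,-14,0,0,0,0],[-30,-9,0,0,0,0],[0,0,0,0,0,0]],
  ],
)

```text
time_s: 3.25
position: [0.6376, 0.2231, 0.3854]
tcp_rot: [[-0.9, 0.435, 0.001], [0.435, 0.9, -0.002], [-0.001, -0.001, -1.0]]
force: [0.6, 0.3, -0.5]
opening: 0.498
grasp_force: 0.0
```

Call:
play_rows(
  moves=[
    [[0,0,0,0,0,-0.14],[0,0,0,0,0,-0.14],[0,0,0,0,0,-0.13],[0,0,0,0,0.13,0],[0,0,0,0,0.13,0]],
  ],
)

```text
time_s: 3.75
position: [0.6326, 0.2283, 0.3884]
tcp_rot: [[-0.965, 0.033, -0.26], [0.031, 0.999, 0.009], [0.261, 0.001, -0.965]]
force: [1.1, -0.1, -0.7]
opening: 0.503
grasp_force: 0.0
```

Call:
play_rows(
  moves=[
    [[0,0,0,0,0.13,0],[0,0,0,0,0.13,0],[0,0,0,0,0.13,0],[0,0,0,0,0.13,0],[0,0,0,0,0,0]],
  ],
)

```text
time_s: 4.25
position: [0.6354, 0.2271, 0.3796]
tcp_rot: [[-0.704, 0.035, -0.71], [0.026, 0.999, 0.024], [0.71, -0.002, -0.704]]
force: [0.1, -0.1, -2.0]
opening: 0.499
grasp_force: 0.0
```

```bash
cat > m.py <<'E'
from h import *
yaw=np.radians(-3.3); x=np.array([np.cos(yaw),np.sin(yaw),0]);b=(-x+[0,0,1])/2**.5; a=(-x-[0,0,1])/2**.5
Rt=frame(a,np.array([-x[1],x[0],0])); F=np.array([.605,.224,.035])
E
python3 - <<'E'
from m import *
s,p,R=st();print(s["opening"],s["force"])
delta(F+.135*b-.12*a,Rt)
w=bot.capture("wrist");S=bot.capture("scene");T=bot.capture("top")
im=w["image"].copy()
for l in (0,.135,.26,.32): 
    u=proj(w,F+l*b);print(l,u);cv2.circle(im,tuple(int(v) for v in u),3,(0,255,0),1)
cv2.imwrite("pics/w1.png",im)
for q in ["arrow","arrow_grip","arrow_tip","rack_rail"]:
    o=[]
    for n,c in zip("wst",(w,S,T)):
        r=bot.pinpoint(c,q)
        if r: print(q,n,np.round(r[0]["centre"],1),round(r[0]["confidence"],2));o.append((c,r[0]["centre"]))
    if len(o)>1: print(*tri(o))
cv2.imwrite("pics/s1.png",S["image"])
E
```

```text
0.4992784926302304 [ 0.1382 -0.1288 -2.0195]
t 4.25 pos [0.6354 0.2271 0.3796] shift mm [-87.8788  -3.7324 144.7369] rotvec [-0.0168 -0.0043  0.0145] q [  7.3  51.4  30.3  10.9 142.7 -74.6]
0 [np.float64(318.10982028551877), np.float64(324.9959558332299)]
0.135 [np.float64(319.4421603000868), np.float64(233.10932235373082)]
0.26 [np.float64(320.88722640459883), np.float64(133.4483814174278)]
0.32 [np.float64(321.66892293504753), np.float64(79.53762155120575)]
arrow_grip w [324.4 245.3] 0.88
arrow_grip s [389.  240.3] 0.9
arrow_grip t [309.4 170.3] 0.38
[0.6375 0.1828 0.3129] [np.float64(0.06022864422221567), np.float64(0.1171461983946498), np.float64(0.1695569162393415)]
arrow_tip w [503.8 195.1] 0.72
arrow_tip s [430.  194.2] 0.68
arrow_tip t [253.5 267.8] 0.65
[0.4625 0.2952 0.3054] [np.float64(0.12291832153838647), np.float64(0.03236273480219508), np.float64(0.1013645733044619)]
rack_rail w [326.7 164.6] 0.61
rack_rail s [411.4 219.3] 0.73
rack_rail t [258.1 250.9] 0.73
[0.4487 0.2387 0.1894] [np.float64(0.0032662849182421836), np.float64(0.00413222255161318), np.float64(0.006585317498408742)]
```

View wrist.

View pics/w1.png

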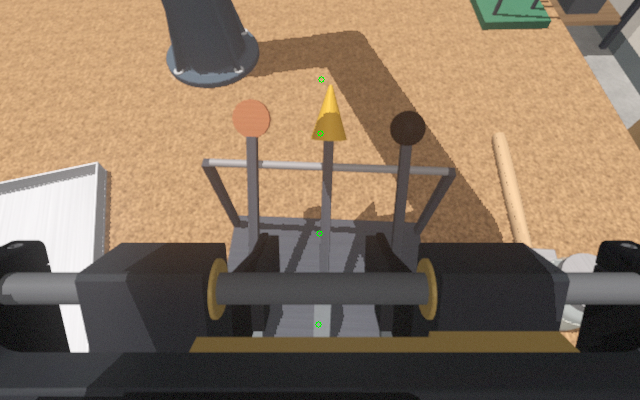

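View pics/s1.png

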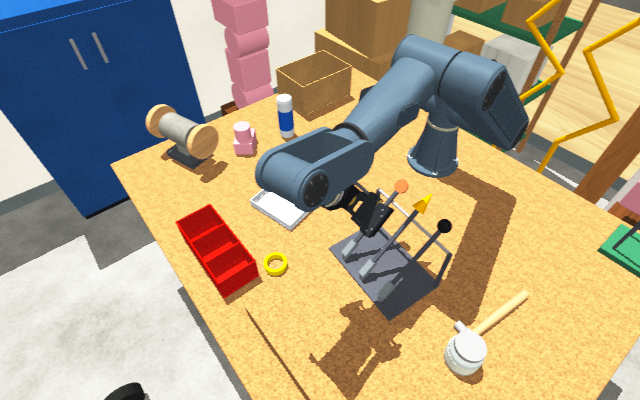

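```bash
python3 - <<'E'
from m import *
w=bot.capture("wrist")
P=[]
for n,u in [("foot",(320,320)),("grip",(325,240)),("base",(329,138)),("tip",(331,82)),("rail L",(207,163)),("rail R",(452,173)),("disc",(251,119)),("ball",(407,128))]:
    o,d=ray(w,u);X=o+d*(((F-o)@a)/(d@a));print(n,X,"along",(X-F)@b)
E
```

```text
foot [0.6005 0.2272 0.0396] along 0.006566175683486464
grip [0.516  0.2366 0.1246] along 0.12666288925742708
base [0.4237 0.2442 0.2171] along 0.25754576438920124
tip [0.3792 0.2476 0.2618] along 0.3207563545778183
rail L [0.4385 0.095  0.1938] along 0.2245271652898346
rail R [0.4602 0.3927 0.1893] along 0.21818308509790513
disc [0.404  0.153  0.2315] along 0.2779558392162334
ball [0.4196 0.3359 0.2266] along 0.27091539679332954
```

```bash
sed -i 's/-3.3/-4.9/; s/\[.605,.224,.035\]/[.604,.2278,.035]/' m.py; python3 - <<'E'
from m import *
delta(F+.135*b+.005*a,Rt)
E
```

```text
t 5.05 pos [0.6344 0.2271 0.3865] shift mm [-90.6573   4.6816 275.4448] rotvec [-0.0357  0.0053  0.0359] q [  7.3  50.8  30.3  10.9 142.7 -74.7]
```

Call:
play_rows(
  moves=[
    [[0,0,0,-0.036,0.005,0.036],[-45,0,0,0,0,0],[-45,0,0,0,0,0],[0,0,45,0,0,0],[0,0,45,0,0,0]],
  ],
)

```text
time_s: 5.55
position: [0.6376, 0.2263, 0.25]
tcp_rot: [[-0.701, 0.087, -0.708], [0.062, 0.996, 0.061], [0.711, -0.001, -0.704]]
force: [0.3, 0.3, 0.8]
opening: 0.503
grasp_force: 0.0
```

Call:
play_rows(
  moves=[
    [[0,0,40,0,0,0],[0,0,40,0,0,0],[0,0,0,0,0,0],[0,0,0,0,0,0]],
  ],
)

```text
time_s: 5.95
position: [0.5788, 0.2321, 0.2033]
tcp_rot: [[-0.704, 0.085, -0.705], [0.06, 0.996, 0.06], [0.708, -0.0, -0.706]]
force: [0.8, -0.1, 0.2]
opening: 0.496
grasp_force: 0.0
```

```bash
python3 - <<'E'
from m import *
delta(F+.135*b+.005*a,Rt)
w=bot.capture("wrist");s=bot.capture("scene")
im=w["image"].copy()
for l in (.1,.135,.225,.26,.32): 
    u=proj(w,F+l*b);print(l,u);cv2.circle(im,tuple(int(v) for v in u),3,(0,255,0),1)
cv2.imwrite("pics/w2.png",np.vstack([im[:,:],s["image"][100:300]]) )
E
```

```text
t 5.95 pos [0.5788 0.2321 0.2033] shift mm [ -2.1541  -2.1443 106.0284] rotvec [-0.0002 -0.0013 -0.0001] q [  7.5  52.3  54.9   9.8 116.9 -76.8]
0.1 [np.float64(317.45634739475946), np.float64(249.55851260170652)]
0.135 [np.float64(317.3354749924815), np.float64(206.55188291054344)]
0.225 [np.float64(316.97998522092155), np.float64(80.0679488085371)]
0.26 [np.float64(316.82103512451505), np.float64(23.513203418336587)]
0.32 [np.float64(316.51513286143154), np.float64(-85.32740123740007)]
```

View pics/w2.png

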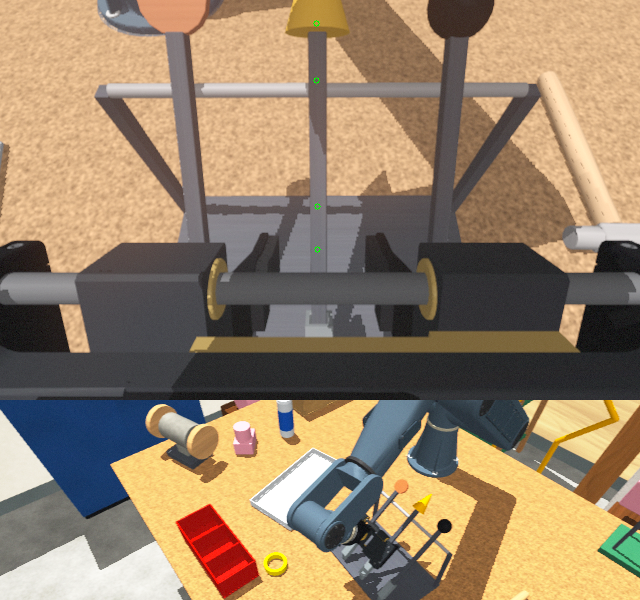

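The wrist view shows the bar vertical at column 317, on my model line and between the fingers. The rail is at row 90, so I can descend.

Call:
play_rows(
  moves=[
    [[-2,-2,30,0,0,0],[0,0,30,0,0,0],[0,0,25,0,0,0],[0,0,20,0,0,0],[0,0,0,0,0,0]],
  ],
)

```text
time_s: 6.55
position: [0.5065, 0.2363, 0.1276]
tcp_rot: [[-0.704, 0.086, -0.705], [0.06, 0.996, 0.061], [0.707, 0.0, -0.707]]
force: [0.2, -0.2, -0.3]
opening: 0.505
grasp_force: 0.0
```

Call:
play_rows(
  moves=[
    [[0,0,0,0,0,0],[0,0,0,0,0,0],[0,0,0,0,0,0],[0,0,0,0,0,0],[0,0,0,0,0,0]],
  ],
  fingers=-1,
)

```text
time_s: 7.05
position: [0.507, 0.2361, 0.1282]
tcp_rot: [[-0.706, 0.086, -0.703], [0.061, 0.996, 0.061], [0.706, 0.0, -0.708]]
force: [1.9, 2.6, 1.7]
opening: 0.135
grasp_force: 28.8
```

Call:
play_rows(
  moves=[
    [[0,0,0,0,0,0],[0,0,0,0,0,0],[0,0,0,0,0,0],[0,0,0,0,0,0],[0,0,0,0,0,0]],
  ],
)

```text
time_s: 7.55
position: [0.507, 0.2361, 0.1281]
tcp_rot: [[-0.706, 0.086, -0.703], [0.061, 0.996, 0.061], [0.706, 0.0, -0.708]]
force: [3.6, -0.8, 3.2]
opening: 0.136
grasp_force: 30.0
```

```bash
python3 - <<'E'
from m import *
delta(F+.135*b+.005*a,Rt)
w=bot.capture("wrist");s=bot.capture("scene")
cv2.imwrite("pics/w3.png",np.vstack([w["image"],s["image"][100:300]]) )
E
```

```text
t 7.55 pos [0.507  0.2361 0.1281] shift mm [ 0.2779 -0.0037  1.9953] rotvec [ 0.0005  0.0015 -0.0001] q [  8.5  51.9  69.7   9.7 102.3 -78.3]
```

View pics/w3.png

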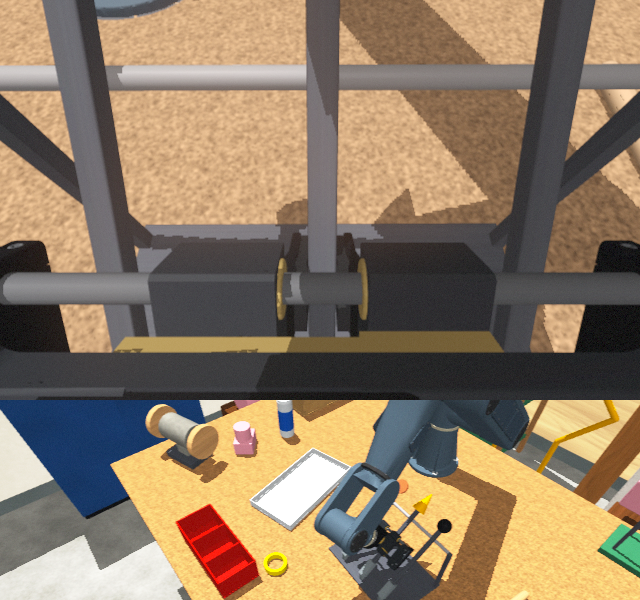

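The bar at column 322 sits between the closed pads with 30 N of grip. Next I draw it along its own axis, tool +x.

Call:
play_rows(
  moves=[
    [[4,0,0,0,0,0],[8,0,0,0,0,0],[8,0,0,0,0,0],[0,0,0,0,0,0]],
  ],
)

```text
time_s: 8.05
position: [0.4931, 0.2377, 0.1421]
tcp_rot: [[-0.707, 0.086, -0.702], [0.06, 0.996, 0.061], [0.705, 0.001, -0.71]]
force: [4.8, 0.2, 1.7]
opening: 0.131
grasp_force: 30.0
```

Call:
play_rows(
  moves=[
    [[10,0,0,0,0,0],[10,0,0,0,0,0],[10,0,0,0,0,0],[10,0,0,0,0,0],[10,0,0,0,0,0]],
  ],
)

```text
time_s: 8.55
position: [0.459, 0.2405, 0.1762]
tcp_rot: [[-0.709, 0.087, -0.7], [0.061, 0.996, 0.061], [0.703, 0.001, -0.711]]
force: [7.9, -1.2, -2.8]
opening: 0.135
grasp_force: 37.1
```

```bash
python3 - <<'E'
from m import *
delta(F+.2*b+.003*a,Rt)
w=bot.capture("wrist");s=bot.capture("scene")
cv2.imwrite("pics/w4.png",np.vstack([w["image"],s["image"][100:300]]) )
E
```

```text
t 8.55 pos [0.459  0.2405 0.1762] shift mm [-2.7802 -0.2525 -0.1135] rotvec [ 0.0014  0.0062 -0.0003] q [  9.4  45.3  76.6  10.3 101.6 -77.6]
```

View pics/w4.png

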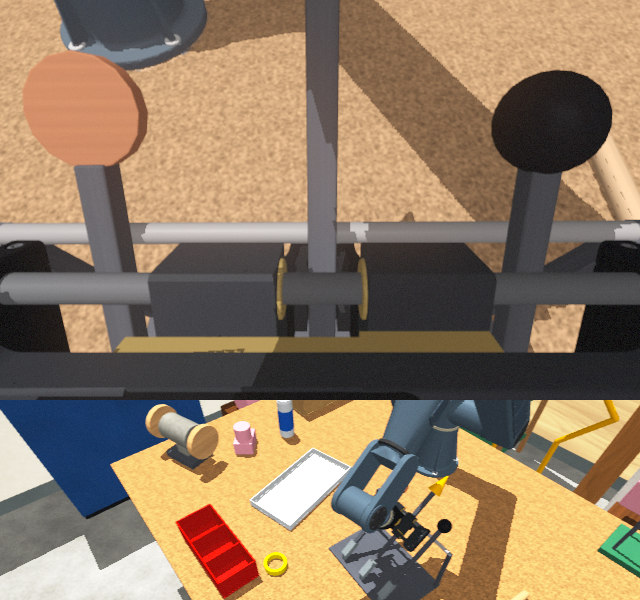

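The bar is clear of the 50 mm socket after 68 mm of pull, and the fingers are close to the rail at row 233. I lift perpendicular to the bar now.

Call:
play_rows(
  moves=[
    [[0,0,-10,0,0,0],[0,0,-20,0,0,0],[0,0,-30,0,0,0],[0,0,-30,0,0,0],[0,0,-30,0,0,0]],
  ],
)

```text
time_s: 9.15
position: [0.5412, 0.2332, 0.2627]
tcp_rot: [[-0.701, 0.085, -0.708], [0.06, 0.996, 0.06], [0.71, -0.0, -0.704]]
force: [-0.4, -0.9, -2.4]
opening: 0.135
grasp_force: 30.0
```

Call:
play_rows(
  moves=[
    [[20,0,-20,0,0,0],[28,0,-28,0,0,0],[28,0,-28,0,0,0],[28,0,-28,0,0,0],[20,0,-20,0,0,0]],
  ],
)

```text
time_s: 9.65
position: [0.5407, 0.2332, 0.4401]
tcp_rot: [[-0.703, 0.085, -0.706], [0.059, 0.996, 0.06], [0.708, 0.0, -0.706]]
force: [1.2, -0.1, -2.9]
opening: 0.134
grasp_force: 30.0
```

Call:
play_rows(
  moves=[
    [[0,0,0,0,-0.1,0],[0,0,0,0,-0.13,0],[0,0,0,0,-0.13,0],[0,0,0,0,-0.13,0],[0,0,0,0,-0.13,0]],
  ],
)

```text
time_s: 10.15
position: [0.5401, 0.2331, 0.4371]
tcp_rot: [[-0.983, 0.085, -0.164], [0.084, 0.996, 0.014], [0.165, -0.0, -0.986]]
force: [-0.3, 0.5, -3.1]
opening: 0.13
grasp_force: 30.0
```

```bash
cat > fin.py <<'E'
from m import *
ty=np.radians(13.45);tx=np.array([np.cos(ty),np.sin(ty),0])
Rf=frame(np.array([0,0,-1.]),np.array([-tx[1],tx[0],0])); C=np.array([.519,-.214,0])
E
python3 - <<'E'
from fin import *
s=st()[0];print(s["force"],s["grasp_force"])
delta(C+.021*tx+[0,0,.215],Rf);print(Rf)
w=bot.capture("wrist");S=bot.capture("scene")
cv2.imwrite("pics/w5.png",np.vstack([w["image"],S["image"][100:300]]) )
E
```

```text
[-0.3082  0.4511 -3.143 ] 29.99895455315709
t 10.15 pos [0.5401 0.2331 0.4371] shift mm [ -73.1774 -440.5861  213.1141] rotvec [ 0.0261 -0.1643 -0.3194] q [ 11.2  22.4  64.6   2.6 102.1 -73.6]
[[-0.9726 -0.2326  0.    ]
 [-0.2326  0.9726  0.    ]
 [-0.      0.     -1.    ]]
```

View pics/w5.png

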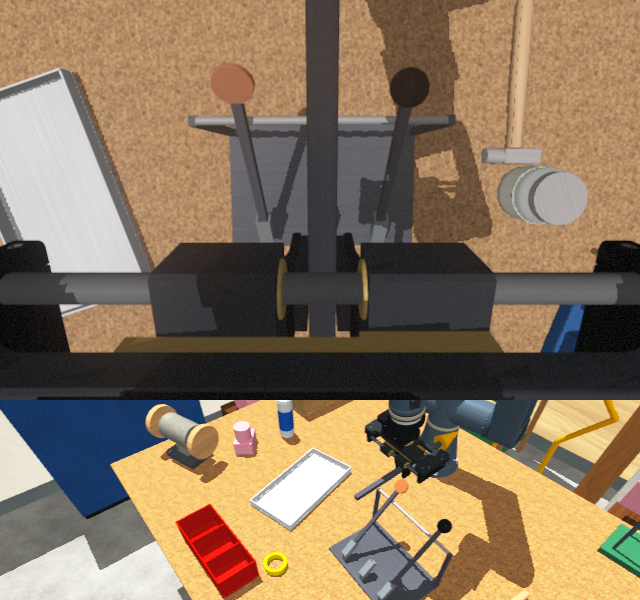

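Call:
play_rows(
  moves=[
    [[0,0,0,0.01,-0.08,0],[0,0,0,0.01,-0.084,0],[0,-30,0,0,0,0],[0,-40,0,0,0,0],[0,-40,0,0,0,0]],
  ],
)

```text
time_s: 10.75
position: [0.5312, 0.123, 0.4381]
tcp_rot: [[-0.997, 0.083, -0.011], [0.083, 0.996, -0.019], [0.01, -0.019, -1.0]]
force: [1.1, 0.1, -3.6]
opening: 0.132
grasp_force: 30.0
```

Call:
play_rows(
  moves=[
    [[0,-40,0,0,0,0],[0,-40,0,0,0,0],[0,-40,0,0,0,0],[0,-40,0,0,0,0],[0,-40,0,0,0,0]],
  ],
)

```text
time_s: 11.25
position: [0.5145, -0.0769, 0.4423]
tcp_rot: [[-0.996, 0.085, -0.01], [0.085, 0.996, -0.015], [0.009, -0.016, -1.0]]
force: [1.1, 0.2, -3.6]
opening: 0.13
grasp_force: 30.0
```

Call:
play_rows(
  moves=[
    [[0,-40,0,0,0,0],[0,-40,0,0,0,0],[0,0,0,0,0,-0.11],[0,0,0,0,0,-0.11],[0,0,0,0,0,-0.1]],
  ],
)

```text
time_s: 11.75
position: [0.508, -0.1557, 0.4435]
tcp_rot: [[-0.972, -0.236, -0.01], [-0.236, 0.972, -0.014], [0.013, -0.011, -1.0]]
force: [-0.7, 0.6, -2.5]
opening: 0.134
grasp_force: 30.0
```

```bash
python3 - <<'E'
from fin import *
delta(C+.021*tx+[0,0,.215],Rf)
S=bot.capture("scene");T=bot.capture("top")
for q in ["arrow_tip","arrow"]:
  for c in (S,T):
    r=bot.pinpoint(c,q);print(q,[(np.round(x["centre"],1),round(x["confidence"],2)) for x in r[:2]])
E
```

```text
t 11.75 pos [ 0.508  -0.1557  0.4435] shift mm [-20.8879 -56.8564 228.8515] rotvec [-0.0108 -0.0131  0.0033] q [ -28.6   12.7   77.1   -1.    90.3 -132.2]
arrow_tip []
arrow_tip [(array([388.9, 266.6]), 0.77)]
arrow [(array([279.6, 113. ]), 0.53)]
arrow [(array([357.1, 175.2]), 0.54)]
```

Call:
play_rows(
  moves=[
    [[-20,-25,0,-0.01,-0.013,0.003],[0,-30,20,0,0,0],[0,0,40,0,0,0],[0,0,40,0,0,0],[0,0,40,0,0,0]],
  ],
)

```text
time_s: 12.55
position: [0.542, -0.2051, 0.3045]
tcp_rot: [[-0.973, -0.229, 0.007], [-0.229, 0.973, -0.006], [-0.006, -0.008, -1.0]]
force: [0.4, -0.2, -3.1]
opening: 0.131
grasp_force: 30.0
```

Call:
play_rows(
  moves=[
    [[0,0,35,0,0,0],[0,0,30,0,0,0],[0,0,20,0,0,0],[0,0,0,0,0,0],[0,0,0,0,0,0]],
  ],
)

```text
time_s: 13.05
position: [0.5431, -0.2058, 0.2211]
tcp_rot: [[-0.973, -0.23, 0.007], [-0.23, 0.973, -0.006], [-0.006, -0.008, -1.0]]
force: [0.3, 0.5, -3.1]
opening: 0.131
grasp_force: 30.0
```

```bash
python3 - <<'E'
from fin import *
delta(C+.021*tx+[0,0,.215],Rf)
s,p,R=st()
S=bot.capture("scene");T=bot.capture("top")
for q in ["arrow_tip","arrow"]:
  o=[]
  for c in (S,T):
    r=bot.pinpoint(c,q);print(q,[(np.round(x["centre"],1),round(x["confidence"],2)) for x in r[:2]])
    if r: o.append((c,r[0]["centre"]))
  if len(o)==2: X,e=tri(o); print(X,e,"tray xy",(X-C)@tx,(X-C)@Rf[:,1],"tool",R.T@(X-p))
vis=[]
for c in (S,T):
  im=c["image"].copy()
  for l in (-.183,.137):
    u=proj(c,p+R[:,2]*-.005-R[:,0]*l);cv2.circle(im,tuple(int(v) for v in u),3,(0,255,0),1)
  vis.append(im)
cv2.imwrite("pics/f.png",np.hstack([cv2.resize(vis[0][80:280,180:460],(400,286)),cv2.resize(vis[1][150:320,250:488],(400,286))]))
E
```

```text
t 13.05 pos [ 0.5431 -0.2058  0.2211] shift mm [ 4.3708 -2.3219  6.0563] rotvec [-0.008   0.0056 -0.0022] q [ -31.7   27.7   89.9   -0.1   61.9 -135. ]
arrow_tip [(array([325.6, 121.2]), 0.66)]
arrow_tip [(array([395.5, 262.7]), 0.64), (array([177.9, 230.6]), 0.55)]
[ 0.3679 -0.253   0.226 ] [np.float64(0.003480585986875606), np.float64(0.0034805859868756676)] tray xy -0.15605117058834114 -0.0027371650886169278 tool [ 0.1814 -0.0055 -0.0059]
arrow [(array([269.8, 166.8]), 0.82), (array([348. , 251.4]), 0.34)]
arrow [(array([365.1, 180.6]), 0.43)]
[ 0.671  -0.1745  0.2312] [np.float64(0.0004967175940899098), np.float64(0.0004967175940896035)] tray xy 0.15699388726283858 0.0030384988748753433 tool [-0.1317  0.0009 -0.0094]
```

View pics/f.png

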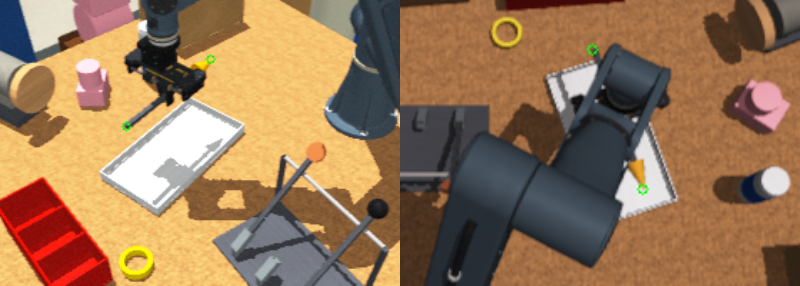

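Both ends are at ±156 mm along the tray's 380 mm, and within 4 mm of its centre line. The bar is level at about 0.227 m, so I lower it slightly and let it settle.

Call:
play_rows(
  moves=[
    [[0,0,6,0,0,0],[0,0,6,0,0,0],[0,0,0,0,0,0],[0,0,0,0,0,0],[0,0,0,0,0,0]],
  ],
)

```text
time_s: 13.85
position: [0.5429, -0.2059, 0.2088]
tcp_rot: [[-0.973, -0.231, 0.008], [-0.231, 0.973, -0.007], [-0.006, -0.008, -1.0]]
force: [-0.1, 1.4, -3.0]
opening: 0.131
grasp_force: 30.0
```

```bash
python3 - <<'E'
from fin import *
s=st()[0];print(s["position"],s["grasp_force"],np.abs(s["qvel"]).max());print(bot.hand_in())
E
```

```text
[ 0.5429 -0.2059  0.2088] 29.999444782733917 0.2811066411892879
the job is handed in; nothing more can be done
None
```

The arrow finial is out of the rack and held level lengthwise over the drip tray, about 21 cm above the bench with both ends inside the tray's outline; I handed it in at 13.9 s, and in the pictures the head stayed clear and nothing else had moved.

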